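# Clamp the stack of find slips

## Task

One of the two quick clamps has a banded stack of paper slips on its bed: push that clamp's strap over with the back of a finger until it lies flat on the stack, and then push its cam lever fully down over the strap's end. Grasp and lift nothing, leave the stack where it lies, leave the empty clamp open, and do not disturb the other things on the table.

Things in the scene. Friction and masses are not known exactly. Their poses are not given: they have to be found in the camera images.
- clamp_a: quick clamp A, fixed to the surface (the one with the banded stack of slips on its bed). Grey base plate 90 (x) x 200 (y) x 10 mm; the origin is the centre of the plate's underside, z up. The strap's hinge axis runs along the clamp's x through y = +75 mm, z = 34 mm; the cam lever's pivot axis runs along x through y = -76 mm, z = 46 mm, between two cheeks 52 mm high. Both clamps are alike; either may stand on the left or on the right, turned by up to 0.35 rad
- strap_a (a joint): hinge angle (rad) of the steel strap of clamp A: 0 = closed, level over the bed, reaching from the hinge towards the clamp's -y; grows as it rises; 1.57 = upright; at the start it leans back 1.75 to 2.05 (towards the clamp's +y); stop at 2.10. The strap is 22 mm wide, 6 mm thick and reaches 137 mm from the hinge axis, which lies in the middle of its thickness. A stiff hinge (0.07 N m): it stays wherever it is left and must be pushed all the way down
- strap_a_end (a point): free end of clamp A's strap, in the middle of its back (the face that is on top when closed), 137 mm from the hinge axis and 3 mm off the strap's mid-plane
- lever_a (a joint): angle (rad) of the cam lever of clamp A: 0 = pushed down, level, reaching from its pivot towards the clamp's +y on top of the closed strap's end; grows as it rises; 1.57 = upright; at the start it leans outward 1.65 to 1.95 (towards the clamp's -y); stop at 2.0. It reaches 58 mm from the pivot axis; its black grip is the outer 36 mm, 22 mm wide, 10 mm thick, its upper (when down) face 6 mm above the pivot axis. Stiff (0.10 N m): it stays wherever it is left
- lever_a_end (a point): free end of clamp A's cam lever, in the middle of its outer face (on top when down), 58 mm from the pivot axis
- clamp_b: quick clamp B, fixed to the surface (the empty one). Grey base plate 90 (x) x 200 (y) x 10 mm; the origin is the centre of the plate's underside, z up. The strap's hinge axis runs along the clamp's x through y = +75 mm, z = 34 mm; the cam lever's pivot axis runs along x through y = -76 mm, z = 46 mm, between two cheeks 52 mm high. Both clamps are alike; either may stand on the left or on the right, turned by up to 0.35 rad
- strap_b (a joint): hinge angle (rad) of the steel strap of clamp B: 0 = closed, level over the bed, reaching from the hinge towards the clamp's -y; grows as it rises; 1.57 = upright; at the start it leans back 1.75 to 2.05 (towards the clamp's +y); stop at 2.10. The strap is 22 mm wide, 6 mm thick and reaches 137 mm from the hinge axis, which lies in the middle of its thickness. A stiff hinge (0.07 N m): it stays wherever it is left and must be pushed all the way down
- strap_b_end (a point): free end of clamp B's strap, in the middle of its back (the face that is on top when closed), 137 mm from the hinge axis and 3 mm off the strap's mid-plane
- lever_b (a joint): angle (rad) of the cam lever of clamp B: 0 = pushed down, level, reaching from its pivot towards the clamp's +y on top of the closed strap's end; grows as it rises; 1.57 = upright; at the start it leans outward 1.65 to 1.95 (towards the clamp's -y); stop at 2.0. It reaches 58 mm from the pivot axis; its black grip is the outer 36 mm, 22 mm wide, 10 mm thick, its upper (when down) face 6 mm above the pivot axis. Stiff (0.10 N m): it stays wherever it is left
- lever_b_end (a point): free end of clamp B's cam lever, in the middle of its outer face (on top when down), 58 mm from the pivot axis
- slips: banded stack of paper slips, 51 x 73 x 16 mm, lying loose on the bed of clamp A, under where its strap comes down; the origin is the centre of its underside, 10 mm above the table. The closed strap's rubber pad just meets its top
- loupe_1: black eyepiece loupe, 41 mm round, 30 mm high, standing loose between the clamps; origin at the centre of its underside
- marker: blue and white marker pen, 135 mm long, lying loose behind the clamps; origin at the centre of its underside
- fine_tweezers: steel tweezers, 128 mm long, lying loose behind the clamps; origin at the centre of its underside
- dropper_1: small brown dropper bottle, 33 mm round, 102 mm high, standing loose behind the gap between the clamps; origin at the centre of its underside
- dish: glass dish, 68 mm round, 13 mm high, loose, between the clamps; origin at the centre of its underside

How it is judged:
By the outcome, as a careful person would: the job done as asked, in the order asked, and still so for the second after the job is handed in, with the robot touching nothing.
It also fails if it takes over 53 s, if anything falls off the work surface, if the arm or the gripper's body presses on something with over 40 N, if the wrist force passes 120 N, or if a joint passes its speed limit or range.

## Robot

A 7-joint arm with a two-finger parallel gripper is mounted at the origin on a cart in front of the work surface, level with it; the furniture and walls round the work are solid. World frame = base frame: x ahead of the robot, y to its left, z up, the work surface at z = 0. Lengths are in m, angles in rad, forces in N, time in s.
With the tool pointing down it reaches from about 0.425 to 0.875 m from the base axis. Payload 4.7 kg.
Tool frame: the origin (TCP) lies between the finger pads; the fingertips stand 14 mm ahead of it and the grasp point (between the pads) lies 5 mm behind it; z points along the fingers, y is the line along which they close (so a half turn about z gives the same grasp; the last joint's range is limited). The gripper opens to 87 mm and grips with 3 to 60 N. Pads are 19 mm wide; open, the fingers measure 117 mm over their backs; the gripper's body (75 mm by 190 mm) begins 51 mm behind the grasp point.
Start: joints at [-1.225, 0.321, -0.07, 1.45, 0.023, 1.371, -0.057], TCP at [0.212, 0.615, 0.213] pointing down, gripper open.
Joint ranges: [-2.86, 2.86], [-0.3, 2.09], [-1.38, 1.24], [0.06, 2.45], [-1.56, 4.7], [0.09, 2.05], [-2.69, 2.69]. Speed limits (rad/s): [2.57, 2.57, 3.14, 3.14, 3.14, 3.14, 3.14].

## Interface

Orientations are given as a rotation vector (axis times angle).
In Python, from bench import ctrl gives the robot as it stands.
- The arm moves only by the tool step_arm, never from a script. Its argument "commands" is a list of rows, each an object with "travel": the shift along the tool's x, y, z in m, a list of three; "turn": the turn, a rotation vector about the tool's x, y, z in degrees, a list of three. A call has 1 to 5 rows; each row is the pose to reach, as a shift and turn from the pose commanded when the call began, along the tool's axes at that moment; what a row does not reach only later rows make up. A row lasts 1/10 s, in which the tool goes at most 50 mm and 8.59 degrees, less where a joint would pass 70% of its speed; a pose out of reach is approached as far as the arm can. A call with a gripper value outside its range is refused whole. "gripper" is the opening, from 0 (shut) to 1 (fully open), set as the call begins (left out, the last holds). The fingers move at their own pace and stop on an object; "force" is the grip in N (left out, the last holds). Time passes only in rows, so rows that repeat a pose let the fingers close. It gives the time, the measured TCP pose, the force, the opening and the grip force at its end, in the units of the state.
- ctrl.get_state(): the state, without advancing time (a new reading comes with each control period).
- ctrl.get_image(name): name is "scene" or "top" or "wrist"; returns the picture (384x512x3 uint8, red, green, blue); there is no depth.
- ctrl.camera_model(name): a dict with "fx", "fy", "cx", "cy" (pixels), "R" (3x3) and "t" (3): a world point X has camera coordinates R X + t; the wrist camera has in their place "T_tool_cam" (4x4, takes a point from camera to tool coordinates, whose origin is the TCP and whose axes are the flange's). Camera axes: x right, y down, z forward; pixel columns grow to the right and rows downward; lengths in m; the calibration is good to about 2 mm. The wrist camera is an equidistant fisheye: a pixel r from the principal point sees the ray r / f radians off the axis. A picture is of the moment at which its call begins: read the wrist's pose just before it. camera_model takes no time and is no camera call.
- ctrl.close_job(): hands the job in; it is judged then, once.
The state is a dict: "time": time; "joint_positions": joint angles; "qd": joint speeds; "joint_torque": joint torques, N m; "position": TCP position; "tool_rot": TCP orientation; "ft_force": force on the tool from outside, world axes, zero at the start; "torque": the same for the moment, N m; "grip_width": opening from 0.0 (shut) to 1.0 (fully open); "grip_force": force on a finger pad.
Only numpy, scipy, OpenCV 4.12 (cv2) and the standard library are available. Lean on these libraries where they do the work, as an engineer would, in place of code of your own. Each camera call takes 0.05 s, during which the arm holds its last target. There are 200 camera calls.

## Working session

There is one attempt and no reset: what is moved stays moved. The work goes in short steps, Python scripts to look and compute and a tool call to move; the robot and the scene stay as the last step left them, time stands still between calls to the robot, and variables do not carry over. Pictures are saved under pics/ and viewed, at most 10 in all, crops included, and the job is handed in when it is done.

Besides the shell and the picture viewer there is one more tool, called after "Call:" by a JSON object that holds its "api" and its "payload", one argument or row to a line. step_arm: Moves the arm, as the interface text tells. Its arguments: {"type":"object","properties":{"commands":{"type":"array"},"gripper":{"type":"number"},"force":{"type":"number"}},"required":["commands"]}

```bash
mkdir -p pics; python3 - <<'E'
from bench import ctrl
import cv2,numpy as np,pickle
d={}
for n in("top","scene"):
    im=ctrl.get_image(n);cv2.imwrite(f"pics/{n}0.png",im[:,:,::-1]);d[n]=ctrl.camera_model(n);print(n,d[n])
s=ctrl.get_state();print(s)
E
```

```text
top {'fx': 413.7185865973514, 'fy': 413.7185865973514, 'cx': 248.55966003516141, 'cy': 190.8805049358389, 'R': array([[-0.01921499, -0.9997862 ,  0.00763839],
       [-0.99751463,  0.01865223, -0.06794601],
       [ 0.06778901, -0.00892499, -0.99765976]]), 't': array([-0.05079311,  0.56149016,  0.97508921])}
scene {'fx': 362.6130323319107, 'fy': 362.6130323319107, 'cx': 252.75830366214274, 'cy': 190.20593829178074, 'R': array([[ 0.55173031, -0.83378382, -0.01995537],
       [-0.42132436, -0.25798943, -0.86944076],
       [ 0.71977736,  0.4881045 , -0.49363402]]), 't': array([-0.34702712,  0.28112432,  0.60389995])}
{'time': 0.1, 'joint_positions': array([-1.22487305,  0.32176558, -0.07009504,  1.45158319,  0.02263128,
        1.37081705, -0.05688644]), 'qd': array([-0.00047882, -0.00203135,  0.00086672, -0.00445262,  0.00117281,
        0.00054132, -0.00163208]), 'joint_torque': array([-8.37840184e-05, -4.92569697e+01, -4.05725967e-01, -3.13402498e+01,
       -6.42299443e-02,  3.94159800e-02,  6.86020371e-05]), 'position': array([0.21162743, 0.61402045, 0.212445  ]), 'tool_rot': array([-5.18720010e-01, -3.09829622e+00,  2.79241472e-03]), 'ft_force': array([-1.27887974, -0.77911278,  0.18472474]), 'torque': array([ 0.0112974, -0.0015503,  0.0509593]), 'grip_force': 0.0, 'grip_width': 0.9997917774923923}
```

View pics/top0.png

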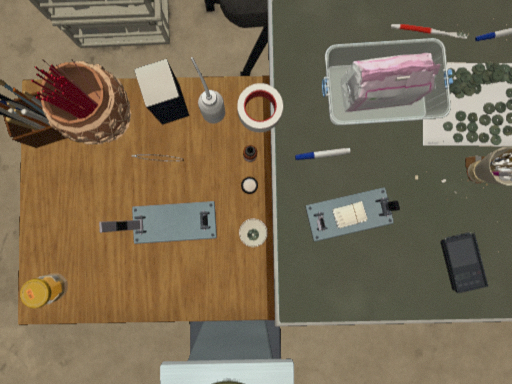

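View pics/scene0.png

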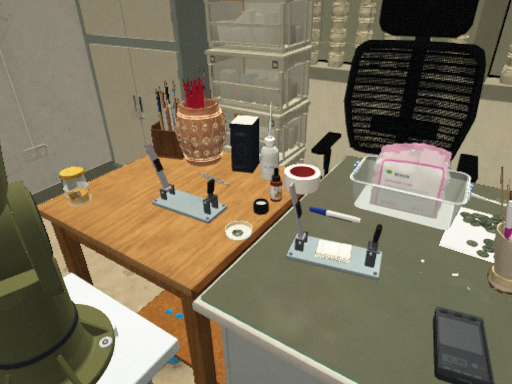

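The top view shows clamp A, with the slips at about (350,215), on the right. Its hinge is near (320,222) and its lever near (392,206), so its +y points image-left (world +y). In the scene view its strap top is near (292,185) and its lever top near (378,227). Clamp B, on the left, is empty. Next I measure the plate.

```bash
cat > h.py <<'E'
from bench import ctrl
import cv2,numpy as np
from scipy.spatial.transform import Rotation as Ro
def ray(n,uv):
    m=ctrl.camera_model(n);d=m["R"].T@np.array([(uv[0]-m["cx"])/m["fx"],(uv[1]-m["cy"])/m["fy"],1]);return -m["R"].T@m["t"],d
def onz(n,uv,z):
    c,d=ray(n,uv);return c+d*(z-c[2])/d[2]
def proj(n,X):
    m=ctrl.camera_model(n);p=m["R"]@X+m["t"];return np.array([m["cx"]+m["fx"]*p[0]/p[2],m["cy"]+m["fy"]*p[1]/p[2]])
E
python3 - <<'E'
from h import *
im=cv2.imread("pics/top0.png");hsv=cv2.cvtColor(im,cv2.COLOR_BGR2HSV)
print(hsv[225,345],hsv[205,330],hsv[222,180])
m=cv2.inRange(hsv,(95,35,100),(118,140,230))
m=cv2.morphologyEx(m,cv2.MORPH_CLOSE,np.ones((5,5)))
for c in cv2.findContours(m,cv2.RETR_EXTERNAL,cv2.CHAIN_APPROX_NONE)[0]:
    if cv2.contourArea(c)>800:
        r=cv2.minAreaRect(c);b=cv2.boxPoints(r);P=np.array([onz("top",p,.01) for p in b])
        print(r);print(P.round(4),P.mean(0).round(4),[np.linalg.norm(P[i]-P[i-1]).round(4) for i in range(4)])
s=cv2.imread("pics/scene0.png");a=cv2.resize(s[165:285,265:395],None,fx=4.5,fy=4.5,interpolation=2)
t=cv2.resize(im[175:250,290:420],None,fx=4.5,fy=4.5,interpolation=2)
a=a[:,:585];cv2.imwrite("pics/z.png",np.hstack([a[:337],]) if 0 else a);cv2.imwrite("pics/zt.png",t)
E
```

```text
[ 20  42 205] [ 90  24 137] [ 86  28 137]
```

View pics/z.png

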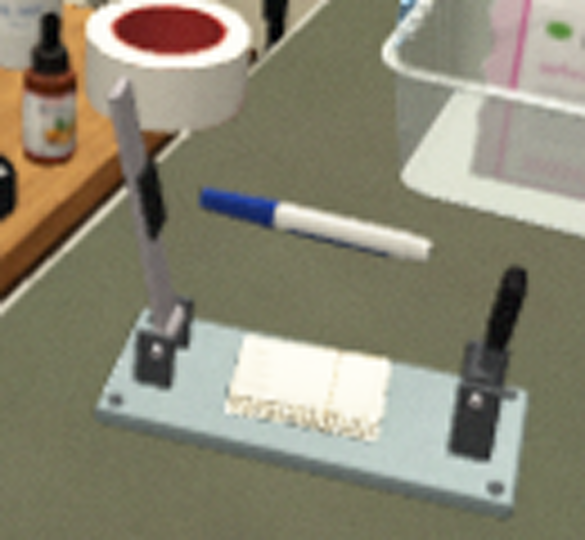

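View pics/zt.png

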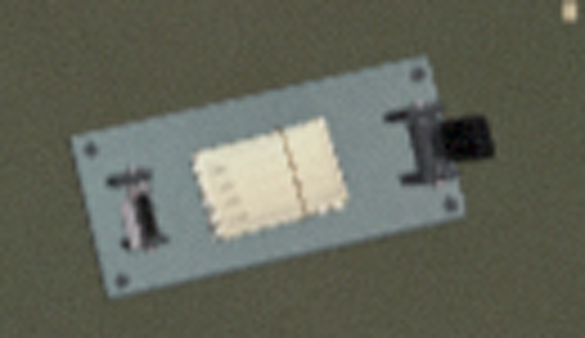

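The zoomed crops show the strap end at about (122,85) and the lever tip at about (515,270). The plate corners are clear in the top crop, so I work out the clamp pose and the joint angles from these.

```bash
python3 - <<'E'
from h import *
z=np.array([(72,137),(427,58),(464,215),(108,297)])/4.5+[290,175]
P=np.array([onz("top",p,.01) for p in z]);print(P.round(4),[np.linalg.norm(P[i]-P[i-1]).round(4) for i in range(4)])
C=P.mean(0);C[2]=0
y=(P[0]+P[3]-P[1]-P[2]);y/=np.linalg.norm(y);x=np.cross(y,[0,0,1])
print("C",C,"x",x,"y",y,"yaw",np.arctan2(x[1],x[0]))
np.savez("clamp.npz",C=C,x=x,y=y)
def mid(n,uv):
    c,d=ray(n,uv);p=c+d*((C-c)@x)/(d@x)-C;return p@y,p[2]
for nm,uv,o,r in(("strap",(122,83),(.075,.034),1),("lever",(515,268),(-.076,.046),-1)):
    q=mid("scene",np.array(uv)/4.5+[265,165]);v=np.array(q)-o
    print(nm,q,np.hypot(*v),"angle",np.arctan2(v[1],-v[0]*r) )
for nm,Y,Z in(("hinge",.075,.034),("lev",-.076,.046)):
    print(nm,(proj("scene",C+Y*y+[0,0,Z])-[265,165])*4.5,(proj("top",C+Y*y+[0,0,Z])-[290,175])*4.5)
# scene plate corners
for a,b in((-1,1),(1,1),(1,-1),(-1,-1)): print((proj("scene",C+a*.045*x+b*.1*y+[0,0,.01])-[265,165])*4.5)
E
```

```text
[[ 0.5231 -0.2     0.01  ]
 [ 0.5622 -0.3933  0.01  ]
 [ 0.4772 -0.4098  0.01  ]
 [ 0.4371 -0.2168  0.01  ]] [np.float64(0.0876), np.float64(0.1973), np.float64(0.0866), np.float64(0.1971)]
C [ 0.49988156 -0.30497276  0.        ] x [ 0.97966774  0.20062681 -0.        ] y [-0.20062681  0.97966774  0.        ] yaw 0.20199769853435995
strap (np.float64(0.10403883882859892), np.float64(0.16790902480537973)) 0.13702146213218258 angle 1.7843448309159544
lever (np.float64(-0.0816523008069297), np.float64(0.10735640865964174)) 0.061616210432166134 angle 1.6626594648838897
hinge [168.55729052 325.57998555] [140.81137959 207.32514931]
lev [482.52755251 373.0152855 ] [427.37166378 143.50403315]
[ 93.11180087 405.71315138]
[143.25946239 304.11982332]
[532.02690468 387.33560539]
[515.30887159 506.21213263]
```

```bash
cat >> h.py <<'E'
k=np.load("clamp.npz");C,cx,cy=k["C"],k["x"],k["y"]
def tcp(Y,Z,X=0.): return C+X*cx+Y*cy+np.array([0,0,Z])
def down(yaw,tilt=0): # yaw of tool y (deg); tilt>0: fingers lean towards clamp -y
    a=np.radians(yaw);ty=np.array([np.cos(a),np.sin(a),0]);tz=np.array([0,0,-1.])
    R=np.column_stack([np.cross(ty,tz),ty,tz]);return Ro.from_rotvec(-np.radians(tilt)*cx)*Ro.from_matrix(R)
def rel(p,R,p0=None,R0=None):
    s=ctrl.get_state()
    if p0 is None:p0,R0=s["position"],Ro.from_rotvec(s["tool_rot"])
    print("travel",R0.inv().apply(np.array(p)-p0).round(4),"turn",(R0.inv()*R).as_rotvec(degrees=True).round(2));return p,R
YW=np.degrees(np.arctan2(-cy[1],-cy[0]))
E
python3 - <<'E'
from h import *
print(YW,tcp(.16,.3),down(YW,20).apply([0,0,1])@cy)
a=rel([.45,.25,.32],down(0))
b=rel(tcp(.16,.3),down(YW),*a)
E
```

```text
-78.42638440262525 [ 0.46778127 -0.14822592  0.3       ] -0.3420201433256686
travel [-0.344  -0.2667 -0.107 ] turn [-8.000e-02  7.000e-02  7.099e+01]
travel [-0.3982  0.0178  0.02  ] turn [ 0.    0.   78.43]
```

Call:
{"api": "step_arm", "payload": {
  "commands": [
    {"travel": [0,0,-0.05],"turn": [0,0,0]},
    {"travel": [0,0,-0.1],"turn": [0,0,8]},
    {"travel": [-0.344,-0.267,-0.107],"turn": [0,0,71]},
    {"travel": [-0.344,-0.267,-0.107],"turn": [0,0,71]},
    {"travel": [-0.344,-0.267,-0.107],"turn": [0,0,71]}
  ],
  "gripper": 0
}}

```text
time: 0.6
position: [0.2945, 0.4876, 0.3158]
tool_rot: [1.404, 2.81, 0.0]
ft_force: [1.6, 0.0, 0.8]
grip_width: 0.628
grip_force: 0.0
```

```bash
python3 - <<'E'
from h import *
s=ctrl.get_state();print(s["time"],s["position"],s["joint_positions"],s["grip_width"])
a=rel([.45,.2,.32],down(0));a=rel(tcp(.16,.3),down(YW))
E
```

```text
0.6 [0.29449196 0.48759438 0.31578333] [-1.13058951  0.11908749  0.06267829  1.49189061 -0.007262    1.53077625
 -0.42392621] 0.6280815197611974
travel [-0.3234 -0.0484 -0.0042] turn [1.000e-02 1.000e-02 3.691e+01]
travel [-0.6125 -0.2433  0.0158] turn [ 1.0000e-02 -0.0000e+00  1.1533e+02]
```

Call:
{"api": "step_arm", "payload": {
  "commands": [
    {"travel": [-0.323,-0.048,-0.004],"turn": [0,0,37]},
    {"travel": [-0.323,-0.048,-0.004],"turn": [0,0,37]},
    {"travel": [-0.323,-0.048,-0.004],"turn": [0,0,37]},
    {"travel": [-0.323,-0.048,-0.004],"turn": [0,0,37]},
    {"travel": [-0.323,-0.048,-0.004],"turn": [0,0,37]}
  ]
}}

```text
time: 1.1
position: [0.4145, 0.2678, 0.3187]
tool_rot: [-2.222, -2.221, 0.0]
ft_force: [1.5, 0.4, -0.4]
grip_width: 0.169
grip_force: 0.0
```

```bash
python3 - <<'E'
from h import *
s=ctrl.get_state();print(s["time"],s["position"],s["joint_positions"],s["grip_width"])
a=rel(tcp(.16,.3),down(YW))
E
```

```text
1.1 [0.41454153 0.26775295 0.31870506] [-0.91515597 -0.05446238  0.27614666  1.66210175  0.01460516  1.53198529
 -0.64044197] 0.16891886582275709
travel [-0.416   0.0534  0.0186] turn [-2.00e-02  0.00e+00  7.84e+01]
```

Call:
{"api": "step_arm", "payload": {
  "commands": [
    {"travel": [-0.416,0.053,0.018],"turn": [0,0,78.4]},
    {"travel": [-0.416,0.053,0.018],"turn": [0,0,78.4]},
    {"travel": [-0.416,0.053,0.018],"turn": [0,0,78.4]},
    {"travel": [-0.416,0.053,0.018],"turn": [0,0,78.4]},
    {"travel": [-0.416,0.053,0.018],"turn": [0,0,78.4]}
  ]
}}

```text
time: 1.6
position: [0.4462, 0.0201, 0.3079]
tool_rot: [-2.882, -1.25, -0.001]
ft_force: [0.1, -0.3, -0.3]
grip_width: 0.004
grip_force: 0.0
```

```bash
python3 - <<'E'
from h import *
s=ctrl.get_state();print(s["time"],s["position"],s["joint_positions"],s["grip_width"])
a=rel(tcp(.16,.3),down(YW))
E
```

```text
1.6 [0.4461812  0.02014062 0.30793556] [-0.66866354 -0.18871464  0.48898298  1.78154523  0.08775876  1.52704268
 -0.94324019] 0.004061766596477923
travel [-0.1082  0.1308  0.0078] turn [-3.000e-02 -2.000e-02  3.532e+01]
```

Call:
{"api": "step_arm", "payload": {
  "commands": [
    {"travel": [-0.108,0.131,0.008],"turn": [0,0,35.3]},
    {"travel": [-0.108,0.131,0.008],"turn": [0,0,35.3]},
    {"travel": [-0.108,0.131,0.008],"turn": [0,0,35.3]},
    {"travel": [-0.108,0.131,0.008],"turn": [0,0,35.3]},
    {"travel": [-0.108,0.131,0.008],"turn": [0,0,35.3]}
  ]
}}

```text
time: 2.1
position: [0.4685, -0.1502, 0.2999]
tool_rot: [3.125, 0.311, -0.001]
ft_force: [0.6, -0.9, -0.5]
grip_width: 0.004
grip_force: 0.0
```

```bash
python3 - <<'E'
from h import *
s=ctrl.get_state();print(s["time"],s["position"],s["joint_positions"],s["grip_width"])
a=rel(tcp(.16,.15),down(YW))
cv2.imwrite("pics/s1.png",cv2.resize(ctrl.get_image("scene")[60:300,200:440,::-1],None,fx=2.4,fy=2.4))
E
```

```text
2.1 [ 0.4685356  -0.15023589  0.29990125] [-0.48101983 -0.08888211  0.69594146  1.7116858   0.05826438  1.49858793
 -1.16385075] 0.0040911017859946
travel [-0.0002 -0.0023  0.1499] turn [ 0.06  0.04 -0.22]
```

View pics/s1.png

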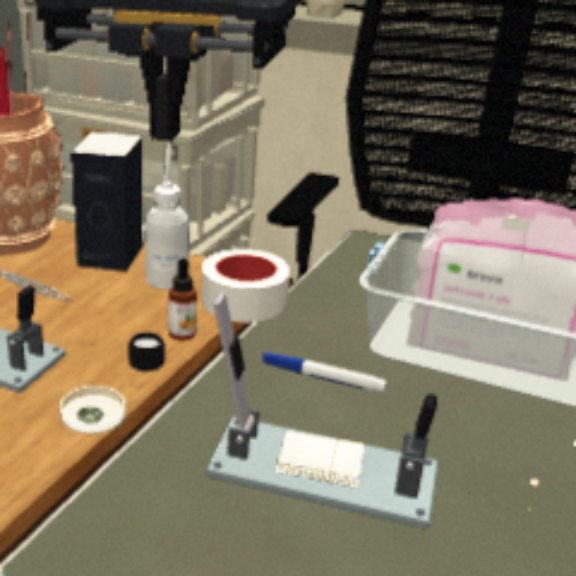

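The picture shows the closed fingers above and behind the strap, with nothing in the way. I go down behind it.

Call:
{"api": "step_arm", "payload": {
  "commands": [
    {"travel": [0,-0.002,0.05],"turn": [0,0,0]},
    {"travel": [0,-0.002,0.1],"turn": [0,0,0]},
    {"travel": [0,-0.002,0.15],"turn": [0,0,0]},
    {"travel": [0,0.01,0.15],"turn": [0,0,0]},
    {"travel": [0,0.025,0.15],"turn": [0,0,0]}
  ]
}}

```text
time: 2.65
position: [0.4732, -0.1673, 0.1478]
tool_rot: [-3.121, -0.337, 0.007]
ft_force: [0.6, -0.5, 1.1]
grip_width: 0.007
grip_force: 0.0
```

Call:
{"api": "step_arm", "payload": {
  "commands": [
    {"travel": [0,0.014,0],"turn": [0,0,0]},
    {"travel": [0,0.028,0],"turn": [0,0,0]},
    {"travel": [0,0.042,0.002],"turn": [0,0,0]},
    {"travel": [0,0.056,0.003],"turn": [0,0,0]},
    {"travel": [0,0.07,0.006],"turn": [0,0,0]}
  ]
}}

```text
time: 3.15
position: [0.4899, -0.2367, 0.1439]
tool_rot: [-3.122, -0.335, -0.0]
ft_force: [0.1, 0.6, 0.6]
grip_width: 0.008
grip_force: 0.3
```

```bash
python3 - <<'E'
from h import *
s=ctrl.get_state();p=s["position"]-C;print(s["time"],p@cx,p@cy,p[2],s["joint_positions"],s["ft_force"])
p,R=tcp(.04,.132),down(YW,10)
rel(p,R);rel(tcp(.026,.116),down(YW,20));rel(tcp(.022,.10),down(YW,20));rel(tcp(.017,.08),down(YW,20));
cv2.imwrite("pics/s2.png",cv2.resize(ctrl.get_image("scene")[60:300,200:440,::-1],None,fx=2.4,fy=2.4))
E
```

```text
3.15 0.003929387205800831 0.06892793579263845 0.1439213974032346 [-0.32652513  0.17593181  0.80913058  1.8306809  -0.13850867  1.19312762
 -0.83039396] [0.13843831 0.62072113 0.57912751]
travel [-0.0043  0.0289  0.0119] turn [-10.11  -0.08   0.69]
travel [-0.0045  0.0429  0.0278] turn [-20.11  -0.14   0.68]
travel [-0.0045  0.047   0.0438] turn [-20.11  -0.14   0.68]
travel [-0.0046  0.052   0.0638] turn [-20.11  -0.14   0.68]
```

View pics/s2.png

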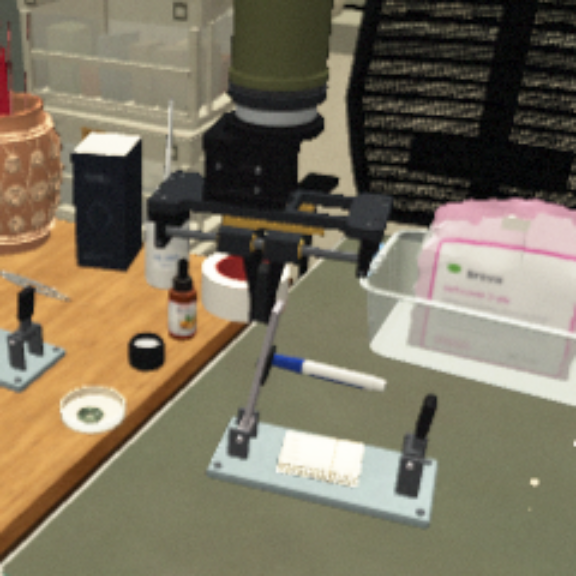

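The picture shows the strap past upright, with the finger's back against it and its upper end at about (278,305). I keep pushing, now adding tilt.

Call:
{"api": "step_arm", "payload": {
  "commands": [
    {"travel": [-0.002,0.015,0.006],"turn": [-5,0,0.4]},
    {"travel": [-0.004,0.029,0.012],"turn": [-10,0,0.7]},
    {"travel": [-0.004,0.036,0.02],"turn": [-15,0,0.7]},
    {"travel": [-0.004,0.043,0.028],"turn": [-20,0,0.7]},
    {"travel": [-0.004,0.047,0.038],"turn": [-20,0,0.7]}
  ]
}}

```text
time: 3.7
position: [0.4957, -0.2805, 0.1046]
tool_rot: [2.782, 0.287, 0.052]
ft_force: [-0.4, 0.6, 0.7]
grip_width: 0.008
grip_force: 0.3
```

```bash
python3 - <<'E'
from h import *
s=ctrl.get_state();p=s["position"]-C;print(s["time"],p@cx,p@cy,p[2],s["joint_positions"],s["ft_force"])
for q in((.018,.085),(.012,.07),(.005,.06),(.003,.055)): rel(tcp(*q),down(YW,20))
E
```

```text
3.7 0.0008111266758957374 0.02482670801788361 0.10456877640210022 [-0.49923045  0.11826825  0.81486174  2.0119464   0.27600413  0.89332225
 -1.21753241] [-0.43454158  0.64369258  0.68652873]
travel [-0.0009 -0.0002  0.0207] turn [-0.17 -0.15  0.18]
travel [-0.0009  0.0003  0.0369] turn [-0.17 -0.15  0.18]
travel [-0.0009  0.0035  0.0486] turn [-0.17 -0.15  0.18]
travel [-0.001   0.0037  0.054 ] turn [-0.17 -0.15  0.18]
```

Call:
{"api": "step_arm", "payload": {
  "commands": [
    {"travel": [-0.001,0,0.01],"turn": [0,0,0]},
    {"travel": [-0.001,0,0.021],"turn": [0,0,0]},
    {"travel": [-0.001,0,0.032],"turn": [0,0,0]},
    {"travel": [-0.001,0.002,0.042],"turn": [0,0,0]},
    {"travel": [-0.001,0.003,0.049],"turn": [0,0,0]}
  ]
}}

```text
time: 4.2
position: [0.4973, -0.3063, 0.0602]
tool_rot: [2.781, 0.271, 0.05]
ft_force: [-0.4, -0.1, 0.7]
grip_width: 0.005
grip_force: 0.2
```

```bash
python3 - <<'E'
from h import *
s=ctrl.get_state();p=s["position"]-C;print(s["time"],p@cx,p@cy,p[2],s["joint_positions"],s["ft_force"])
for q in((.003,.055),(.003,.053)): rel(tcp(*q),down(YW,20))
cv2.imwrite("pics/s3.png",cv2.resize(ctrl.get_image("scene")[140:300,260:420,::-1],None,fx=3.6,fy=3.6))
E
```

```text
4.2 -0.002777792941468381 -0.0007733678976209811 0.06024172579004433 [-0.42308248  0.22971899  0.81147271  2.02533852  0.18394562  0.77701477
 -1.13655096] [-0.3758332  -0.11624185  0.72042573]
travel [ 0.0027 -0.0054  0.0036] turn [ 0.    0.08 -0.41]
travel [ 0.0027 -0.006   0.0055] turn [ 0.    0.08 -0.41]
```

View pics/s3.png

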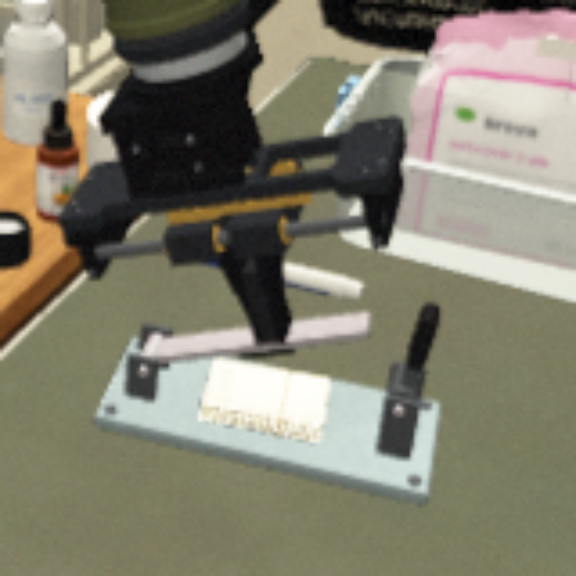

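The strap is still about 0.25 rad up, and the gripper body is clear of the lever. I press on gently.

Call:
{"api": "step_arm", "payload": {
  "commands": [
    {"travel": [0.002,-0.001,0.002],"turn": [0,0,0]},
    {"travel": [0.002,-0.002,0.004],"turn": [0,0,0]},
    {"travel": [0.002,-0.003,0.006],"turn": [0,0,0]},
    {"travel": [0.002,-0.003,0.008],"turn": [0,0,0]},
    {"travel": [0.002,-0.003,0.008],"turn": [0,0,0]}
  ]
}}

```text
time: 4.75
position: [0.4999, -0.3044, 0.0526]
tool_rot: [2.781, 0.274, 0.052]
ft_force: [0.1, 0.3, 0.1]
grip_width: 0.005
grip_force: 0.0
```

```bash
python3 - <<'E'
from h import *
s=ctrl.get_state();p=s["position"]-C;print(s["time"],p@cx,p@cy,p[2],s["ft_force"])
im=ctrl.get_image("scene");m=im[140:300,260:420]
cv2.imwrite("pics/s4.png",cv2.resize(m[40:,:,::-1],None,fx=4,fy=4))
E
```

```text
4.75 8.927802179266154e-05 0.0005319002575345727 0.05256292597650834 [0.12858678 0.33017985 0.10695219]
```

View pics/s4.png

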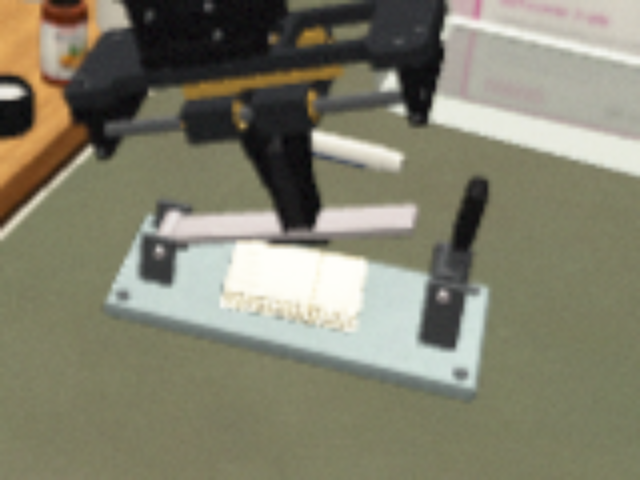

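Call:
{"api": "step_arm", "payload": {
  "commands": [
    {"travel": [0,-0.001,0.003],"turn": [0,0,0]},
    {"travel": [0,-0.002,0.005],"turn": [0,0,0]},
    {"travel": [0,-0.002,0.007],"turn": [0,0,0]},
    {"travel": [0,-0.003,0.008],"turn": [0,0,0]},
    {"travel": [0,-0.003,0.008],"turn": [0,0,0]}
  ]
}}

```text
time: 5.3
position: [0.4995, -0.3045, 0.0438]
tool_rot: [2.781, 0.273, 0.051]
ft_force: [-0.3, -0.0, 0.8]
grip_width: 0.002
grip_force: 0.0
```

```bash
python3 - <<'E'
from h import *
s=ctrl.get_state();p=s["position"]-C;print(s["time"],p@cx,p@cy,p[2],s["ft_force"],s["torque"])
def ang(uv):
    c,d=ray("scene",uv);p=c+d*((C-c)@cx)/(d@cx)-C;v=np.array([p@cy-.075,p[2]-.034]);return np.hypot(*v),np.arctan2(v[1],-v[0])
print("before",ang((363.75,232.5)))
im=ctrl.get_image("scene")[180:270,280:400];hsv=cv2.cvtColor(im,cv2.COLOR_RGB2HSV)
cv2.imwrite("pics/s5.png",cv2.resize(im[:,:,::-1],None,fx=5,fy=5,interpolation=2))
for a in(0,.05,.1,.2): print(a,(proj("scene",tcp(.075-.137*np.cos(a)+.003*np.sin(a),.034+.137*np.sin(a)+.003*np.cos(a)))-[280,180])*5)
E
```

```text
5.3 -0.00023569166188788007 0.0005303003925724744 0.04382403361026441 [-0.3345352  -0.03284581  0.78992526] [0.36276911 0.2179808  0.00892147]
before (np.float64(0.13731406576188804), np.float64(0.34567326413044924))
0 [424.19974525 348.85478731]
0.05 [425.55280874 336.02643177]
0.1 [426.07958292 322.95938177]
0.2 [424.61004453 296.25707284]
```

View pics/s5.png

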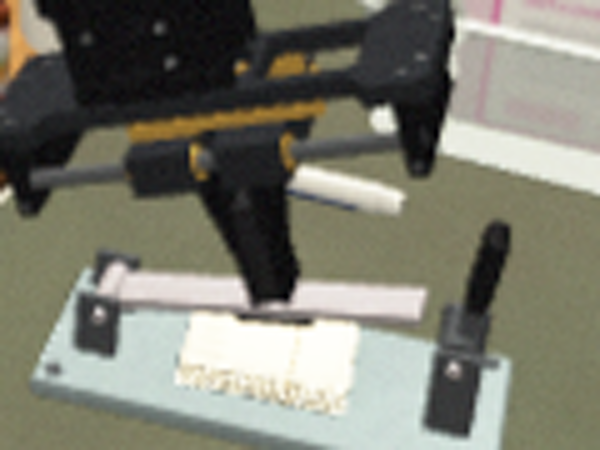

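```bash
python3 - <<'E'
from h import *
s=ctrl.get_state();R=Ro.from_rotvec(s["tool_rot"]);f=lambda X:((proj("scene",X)-[280,180])*5).round()
for o in((0,0,0),(0,0,.014),(.0095,0,.014),(-.0095,0,.014),(0,.015,.014),(0,-.015,.014)):
    X=s["position"]+R.apply(o);print(o,f(X),(X-C)@cy,X[2])
for a in(0,.1,.15,.2):
  for r in(0,.075,.137): print(a,r,[f(tcp(.075-r*np.cos(a)+.003*np.sin(a),.034+r*np.sin(a)+.003*np.cos(a),x)) for x in(-.011,.011)])
E
```

```text
(0, 0, 0) [279. 305.] 0.0005188775045806104 0.043887234061418104
(0, 0, 0.014) [287. 331.] -0.004266651506153082 0.030730536657136383
(0.0095, 0, 0.014) [291. 319.] -0.004320643346494188 0.030746529127668155
(-0.0095, 0, 0.014) [283. 344.] -0.004212659665811997 0.030714544186604614
(0, 0.015, 0.014) [321. 329.] -0.01836285626536242 0.03585782984390482
(0, -0.015, 0.014) [254. 333.] 0.009829553253056234 0.025603243470367947
0 0 [array([106., 295.]), array([119., 268.])]
0 0.075 [array([274., 332.]), array([283., 303.])]
0 0.137 [array([421., 364.]), array([427., 334.])]
0.1 0 [array([105., 295.]), array([118., 268.])]
0.1 0.075 [array([274., 318.]), array([284., 289.])]
0.1 0.137 [array([423., 338.]), array([429., 308.])]
0.15 0 [array([105., 295.]), array([118., 268.])]
0.15 0.075 [array([273., 311.]), array([283., 282.])]
0.15 0.137 [array([422., 325.]), array([429., 295.])]
0.2 0 [array([105., 295.]), array([118., 268.])]
0.2 0.075 [array([272., 304.]), array([282., 275.])]
0.2 0.137 [array([421., 311.]), array([428., 281.])]
```

The strap is still about 0.17 rad up. The visible fingertip lies near the TCP, and further down the long side of the body would come close to the lever. So I lift, turn the tool 90°, and press the last bit with the narrow side facing the lever.

```bash
python3 - <<'E'
from h import *
rel(tcp(.02,.14),down(YW,20));rel(tcp(-.02,.14),down(YW+90))
E
```

```text
travel [ 0.0003  0.0145 -0.097 ] turn [-0.01  0.02 -0.34]
travel [ 0.0005  0.0521 -0.0833] turn [ 15.73  15.67 -89.34]
```

Call:
{"api": "step_arm", "payload": {
  "commands": [
    {"travel": [0,0.007,-0.048],"turn": [0,0,0]},
    {"travel": [0,0.014,-0.097],"turn": [0,0,0]},
    {"travel": [0,0.052,-0.083],"turn": [15.7,15.7,-89.3]},
    {"travel": [0,0.052,-0.083],"turn": [15.7,15.7,-89.3]},
    {"travel": [0,0.052,-0.083],"turn": [15.7,15.7,-89.3]}
  ]
}}

```text
time: 5.85
position: [0.5036, -0.3261, 0.1408]
tool_rot: [2.745, 0.833, 0.041]
ft_force: [0.1, -0.8, -0.3]
grip_width: 0.006
grip_force: 0.0
```

```bash
python3 - <<'E'
from h import *
s=ctrl.get_state();p=s["position"]-C;print(p,s["joint_positions"])
rel(tcp(-.02,.14),down(YW+90))
E
```

```text
[ 0.0037485  -0.02108867  0.1408089 ] [-0.37410325  0.12636453  0.8468096   1.91087881  0.10357329  0.94041188
 -0.57486361]
travel [ 0.0011 -0.0013  0.0004] turn [ 11.82  11.75 -67.35]
```

Call:
{"api": "step_arm", "payload": {
  "commands": [
    {"travel": [0,0,0],"turn": [11.8,11.8,-67.3]},
    {"travel": [0,0,0],"turn": [11.8,11.8,-67.3]},
    {"travel": [0,0,0],"turn": [11.8,11.8,-67.3]},
    {"travel": [0,0,0],"turn": [11.8,11.8,-67.3]},
    {"travel": [0,0,0],"turn": [11.8,11.8,-67.3]}
  ]
}}

```text
time: 6.35
position: [0.5032, -0.3248, 0.1398]
tool_rot: [2.391, 1.868, 0.018]
ft_force: [-0.4, -0.2, 0.4]
grip_width: 0.003
grip_force: 0.0
```

```bash
python3 - <<'E'
from h import *
s=ctrl.get_state();p=s["position"]-C;print(p,s["joint_positions"])
rel(tcp(-.02,.09),down(YW+90))
E
```

```text
[ 0.00330029 -0.01980393  0.13984554] [-0.15650814  0.21605172  0.75539934  1.80149066 -0.14069461  1.07955733
  0.39469059]
travel [ 0.0032 -0.0039  0.0496] turn [  4.44   4.38 -25.57]
```

Call:
{"api": "step_arm", "payload": {
  "commands": [
    {"travel": [0.001,-0.001,0],"turn": [4.4,4.4,-25.6]},
    {"travel": [0.001,-0.001,0],"turn": [4.4,4.4,-25.6]},
    {"travel": [0.001,-0.001,0],"turn": [4.4,4.4,-25.6]},
    {"travel": [0.002,-0.003,0.025],"turn": [4.4,4.4,-25.6]},
    {"travel": [0.003,-0.004,0.05],"turn": [4.4,4.4,-25.6]}
  ]
}}

```text
time: 6.85
position: [0.5048, -0.3255, 0.0895]
tool_rot: [1.99, 2.426, 0.001]
ft_force: [0.5, 0.5, -0.5]
grip_width: 0.004
grip_force: 0.0
```

```bash
python3 - <<'E'
from h import *
s=ctrl.get_state();p=s["position"]-C;print(p@cx,p@cy,p[2],s["ft_force"])
rel(tcp(-.02,.05),down(YW+90))
E
```

```text
0.0007420375445252391 -0.021073486470683134 0.0895331174797945 [ 0.50271616  0.45052365 -0.52742469]
travel [ 0.0012 -0.0009  0.0395] turn [ 0.16  0.13 -0.29]
```

Call:
{"api": "step_arm", "payload": {
  "commands": [
    {"travel": [0.001,0,0.012],"turn": [0,0,0]},
    {"travel": [0.001,0,0.022],"turn": [0,0,0]},
    {"travel": [0.001,0,0.03],"turn": [0,0,0]},
    {"travel": [0.001,0,0.036],"turn": [0,0,0]},
    {"travel": [0.001,0,0.04],"turn": [0,0,0]}
  ]
}}

```text
time: 7.35
position: [0.5044, -0.3239, 0.0497]
tool_rot: [1.991, 2.427, 0.001]
ft_force: [0.3, 0.5, -1.0]
grip_width: 0.006
grip_force: 0.0
```

Call:
{"api": "step_arm", "payload": {
  "commands": [
    {"travel": [0,0,0.001],"turn": [0,0,0]},
    {"travel": [0,0,0.002],"turn": [0,0,0]},
    {"travel": [0,0,0.003],"turn": [0,0,0]},
    {"travel": [0,0,0.004],"turn": [0,0,0]},
    {"travel": [0,0,0.005],"turn": [0,0,0]}
  ]
}}

```text
time: 7.85
position: [0.5043, -0.324, 0.0448]
tool_rot: [1.991, 2.427, 0.001]
ft_force: [-1.0, -0.3, 0.5]
grip_width: 0.004
grip_force: 0.2
```

```bash
python3 - <<'E'
from h import *
s=ctrl.get_state();p=s["position"]-C;print(p@cx,p@cy,p[2],s["ft_force"])
im=ctrl.get_image("scene")[160:270,280:400]
cv2.imwrite("pics/s6.png",cv2.resize(im[:,:,::-1],None,fx=5,fy=5,interpolation=2))
E
```

```text
0.0005361382266163148 -0.019516626075042075 0.04483864016935021 [-1.00247312 -0.26663882  0.48229558]
```

View pics/s6.png

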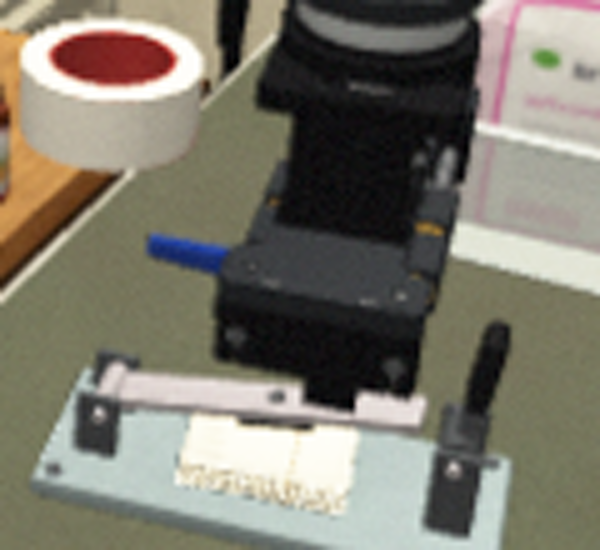

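Call:
{"api": "step_arm", "payload": {
  "commands": [
    {"travel": [0,0,0.0015],"turn": [0,0,0]},
    {"travel": [0,0,0.003],"turn": [0,0,0]},
    {"travel": [0,0,0.0045],"turn": [0,0,0]},
    {"travel": [0,0,0.006],"turn": [0,0,0]},
    {"travel": [0,0,0.0075],"turn": [0,0,0]}
  ]
}}

```text
time: 8.4
position: [0.5041, -0.3239, 0.037]
tool_rot: [1.991, 2.428, 0.0]
ft_force: [-1.0, -0.2, 0.6]
grip_width: 0.003
grip_force: 0.2
```

Call:
{"api": "step_arm", "payload": {
  "commands": [
    {"travel": [0,0,0.001],"turn": [0,0,0]},
    {"travel": [0,0,0.002],"turn": [0,0,0]},
    {"travel": [0,0,0.003],"turn": [0,0,0]},
    {"travel": [0,0,0.003],"turn": [0,0,0]}
  ]
}}

```text
time: 8.8
position: [0.504, -0.3238, 0.034]
tool_rot: [1.992, 2.428, 0.001]
ft_force: [-0.3, 0.9, 0.5]
grip_width: 0.005
grip_force: 0.0
```

```bash
python3 - <<'E'
from h import *
s=ctrl.get_state();p=s["position"]-C;print(p@cx,p@cy,p[2],s["ft_force"])
im=ctrl.get_image("scene")[180:270,280:400];hsv=cv2.cvtColor(im,cv2.COLOR_RGB2HSV)
# strap end: pale pinkish-grey pixels right of finger
big=cv2.resize(im,None,fx=5,fy=5,interpolation=2)
for x in(385,400,415):
    col=big[250:380,x].astype(int);print(x,[(250+i,tuple(map(int,col[i]))) for i in range(0,130,8)])
E
```

```text
0.0002735194061674858 -0.019233091533994502 0.033955309390368615 [-0.25423485  0.86816571  0.46980603]
385 [(250, (28, 29, 29)), (258, (22, 21, 24)), (266, (19, 18, 18)), (274, (14, 12, 15)), (282, (31, 29, 32)), (290, (62, 65, 64)), (298, (48, 47, 49)), (306, (42, 41, 40)), (314, (49, 48, 45)), (322, (181, 177, 175)), (330, (238, 236, 233)), (338, (234, 232, 230)), (346, (178, 171, 168)), (354, (135, 136, 133)), (362, (192, 207, 202)), (370, (194, 209, 204)), (378, (193, 207, 204))]
400 [(250, (28, 29, 30)), (258, (28, 30, 32)), (266, (17, 16, 18)), (274, (13, 16, 13)), (282, (20, 17, 21)), (290, (39, 38, 41)), (298, (24, 27, 26)), (306, (12, 17, 15)), (314, (3, 1, 5)), (322, (132, 130, 127)), (330, (242, 240, 236)), (338, (235, 232, 231)), (346, (234, 231, 229)), (354, (122, 116, 113)), (362, (189, 201, 197)), (370, (197, 209, 206)), (378, (196, 209, 204))]
415 [(250, (15, 16, 18)), (258, (27, 27, 29)), (266, (35, 34, 31)), (274, (52, 52, 43)), (282, (70, 70, 58)), (290, (73, 74, 58)), (298, (96, 93, 76)), (306, (106, 105, 81)), (314, (125, 128, 100)), (322, (196, 193, 183)), (330, (238, 236, 235)), (338, (241, 239, 237)), (346, (241, 240, 235)), (354, (139, 129, 127)), (362, (165, 173, 167)), (370, (200, 215, 209)), (378, (196, 209, 204))]
```

Call:
{"api": "step_arm", "payload": {
  "commands": [
    {"travel": [0,0,0.001],"turn": [0,0,0]},
    {"travel": [0,0,0.002],"turn": [0,0,0]},
    {"travel": [0,0,0.003],"turn": [0,0,0]},
    {"travel": [0,0,0.003],"turn": [0,0,0]}
  ]
}}

```text
time: 9.25
position: [0.5041, -0.3238, 0.031]
tool_rot: [1.991, 2.428, 0.001]
ft_force: [0.6, 0.0, -0.1]
grip_width: 0.006
grip_force: 0.0
```

Call:
{"api": "step_arm", "payload": {
  "commands": [
    {"travel": [0,0,0.001],"turn": [0,0,0]},
    {"travel": [0,0,0.001],"turn": [0,0,0]},
    {"travel": [0,0,0.002],"turn": [0,0,0]},
    {"travel": [0,0,0.002],"turn": [0,0,0]}
  ]
}}

```text
time: 9.65
position: [0.5041, -0.3238, 0.029]
tool_rot: [1.991, 2.428, 0.0]
ft_force: [-0.1, -0.4, 0.2]
grip_width: 0.008
grip_force: 0.0
```

Call:
{"api": "step_arm", "payload": {
  "commands": [
    {"travel": [0,0,0.001],"turn": [0,0,0]},
    {"travel": [0,0,0.001],"turn": [0,0,0]},
    {"travel": [0,0,0.001],"turn": [0,0,0]}
  ]
}}

```text
time: 9.95
position: [0.5042, -0.3239, 0.0284]
tool_rot: [1.991, 2.427, 0.001]
ft_force: [-0.8, 0.4, 2.4]
grip_width: 0.005
grip_force: 1.4
```

Call:
{"api": "step_arm", "payload": {
  "commands": [
    {"travel": [0,0,0.001],"turn": [0,0,0]},
    {"travel": [0,0,0.001],"turn": [0,0,0]},
    {"travel": [0,0,0.001],"turn": [0,0,0]}
  ]
}}

```text
time: 10.25
position: [0.5042, -0.3239, 0.0282]
tool_rot: [1.991, 2.428, 0.002]
ft_force: [-3.0, 2.7, 8.8]
grip_width: 0.007
grip_force: 4.3
```

```bash
python3 - <<'E'
from h import *
s=ctrl.get_state();p=s["position"]-C;print(p@cx,p@cy,p[2],s["ft_force"])
im=ctrl.get_image("scene")[160:270,280:400];b=cv2.resize(im[:,:,::-1],None,fx=5,fy=5,interpolation=2)
cv2.imwrite("pics/s7.png",b)
for x in(385,400,415):
    c=b[350:500,x].mean(1);print(x,350+np.where(c>150)[0][0],[(350+i,int(c[i])) for i in range(60,125,5)])
E
```

```text
0.000457985234318137 -0.019395047638174706 0.028170336656322792 [-3.02211094  2.69763844  8.81868074]
385 432 [(410, 52), (415, 34), (420, 28), (425, 50), (430, 127), (435, 205), (440, 233), (445, 234), (450, 236), (455, 237), (460, 159), (465, 124), (470, 173)]
400 437 [(410, 20), (415, 16), (420, 14), (425, 9), (430, 21), (435, 106), (440, 211), (445, 239), (450, 234), (455, 235), (460, 207), (465, 141), (470, 136)]
415 432 [(410, 107), (415, 111), (420, 108), (425, 105), (430, 130), (435, 199), (440, 236), (445, 239), (450, 238), (455, 237), (460, 236), (465, 167), (470, 126)]
```

View pics/s7.png

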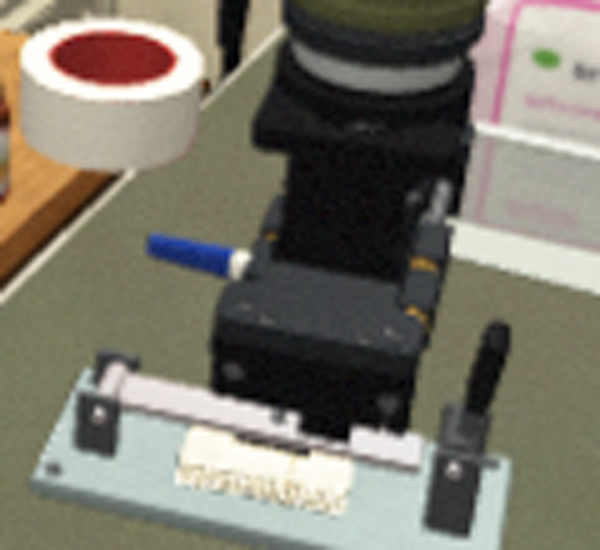

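The strap is flat: 8.8 N of resistance and the end edge is at its predicted place. Next is the lever: lift, move outside it, and lower.

Call:
{"api": "step_arm", "payload": {
  "commands": [
    {"travel": [0,0,-0.05],"turn": [0,0,0]},
    {"travel": [0,0,-0.1],"turn": [0,0,0]},
    {"travel": [0,0,-0.134],"turn": [0,0,0]},
    {"travel": [-0.048,0,-0.134],"turn": [0,0,0]},
    {"travel": [-0.096,0,-0.134],"turn": [0,0,0]}
  ]
}}

```text
time: 10.8
position: [0.5255, -0.4173, 0.1635]
tool_rot: [1.982, 2.43, 0.005]
ft_force: [-0.4, -0.1, 0.2]
grip_width: 0.006
grip_force: 0.0
```

Call:
{"api": "step_arm", "payload": {
  "commands": [
    {"travel": [-0.003,0,0.01],"turn": [0,0,0]},
    {"travel": [-0.003,0,0.05],"turn": [0,0,0]},
    {"travel": [-0.003,0,0.084],"turn": [0,0,0]},
    {"travel": [-0.003,0,0.084],"turn": [0,0,0]}
  ]
}}

```text
time: 11.2
position: [0.5203, -0.4175, 0.0712]
tool_rot: [-1.987, -2.422, 0.001]
ft_force: [-0.3, -0.0, -0.6]
grip_width: -0.001
grip_force: 0.0
```

```bash
python3 - <<'E'
from h import *
s=ctrl.get_state();p=s["position"]-C;print(p@cx,p@cy,p[2],s["ft_force"])
R=Ro.from_rotvec(s["tool_rot"])
for q in((-.092,.078),(-.075,.081),(-.058,.0735),(-.046,.060),(-.035,.044)): rel(tcp(*q),down(YW+90))
im=ctrl.get_image("scene")[140:270,280:420];b=cv2.resize(im[:,:,::-1],None,fx=4.5,fy=4.5,interpolation=2)
cv2.imwrite("pics/s8.png",b)
E
```

```text
-0.002607070843139506 -0.11427950163517644 0.07118884339497067 [-0.2745579  -0.0116138  -0.58592871]
travel [ 0.0223  0.0025 -0.0067] turn [-0.34 -0.38 -0.3 ]
travel [ 0.0394  0.0023 -0.0096] turn [-0.34 -0.38 -0.3 ]
travel [ 0.0563  0.0023 -0.002 ] turn [-0.34 -0.38 -0.3 ]
travel [0.0682 0.0023 0.0116] turn [-0.34 -0.38 -0.3 ]
travel [0.0791 0.0024 0.0277] turn [-0.34 -0.38 -0.3 ]
```

View pics/s8.png

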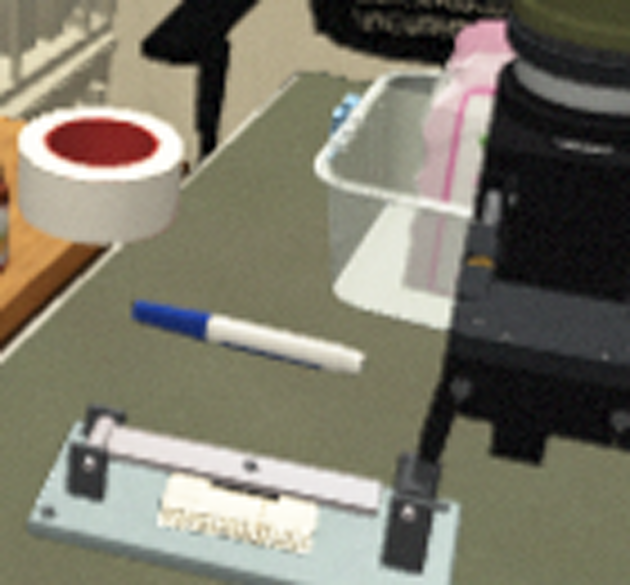

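The picture shows the strap lying flat and the slips in place. The finger is outside the lever, with its tip at about (520,460). I push the lever over.

Call:
{"api": "step_arm", "payload": {
  "commands": [
    {"travel": [0,0.002,-0.008],"turn": [0,0,0]},
    {"travel": [0.01,0.002,-0.01],"turn": [0,0,0]},
    {"travel": [0.021,0.002,-0.01],"turn": [0,0,0]},
    {"travel": [0.03,0.002,-0.01],"turn": [0,0,0]},
    {"travel": [0.039,0.002,-0.01],"turn": [0,0,0]}
  ]
}}

```text
time: 11.75
position: [0.5184, -0.382, 0.0886]
tool_rot: [1.989, 2.426, 0.001]
ft_force: [1.4, -1.8, 1.0]
grip_width: 0.006
grip_force: 1.2
```

```bash
python3 - <<'E'
from h import *
s=ctrl.get_state();p=s["position"]-C;print(p@cx,p@cy,p[2],s["ft_force"])
for q in((-.058,.0735),(-.046,.060),(-.035,.044)): rel(tcp(*q),down(YW+90))
im=ctrl.get_image("scene")[140:270,280:420];b=cv2.resize(im[:,:,::-1],None,fx=4.5,fy=4.5,interpolation=2)
cv2.imwrite("pics/s9.png",b)
E
```

```text
0.0027077220216780835 -0.07919503172273944 0.08856987613396533 [ 1.41626252 -1.79032086  1.0009825 ]
travel [ 0.0212 -0.0029  0.015 ] turn [ 0.21  0.19 -0.27]
travel [ 0.0333 -0.003   0.0284] turn [ 0.21  0.19 -0.27]
travel [ 0.0443 -0.0031  0.0444] turn [ 0.21  0.19 -0.27]
```

I have gone over the 10-picture limit (12 viewed), so I view no more and go on with numeric readings. The force shows contact with the lever. I follow the arc.

Call:
{"api": "step_arm", "payload": {
  "commands": [
    {"travel": [0.006,-0.001,0.003],"turn": [0,0,0]},
    {"travel": [0.013,-0.002,0.008],"turn": [0,0,0]},
    {"travel": [0.02,-0.003,0.014],"turn": [0,0,0]},
    {"travel": [0.027,-0.003,0.021],"turn": [0,0,0]},
    {"travel": [0.033,-0.003,0.028],"turn": [0,0,0]}
  ]
}}

```text
time: 12.3
position: [0.5081, -0.3498, 0.0582]
tool_rot: [1.991, 2.428, 0.0]
ft_force: [1.2, -2.0, 2.3]
grip_width: 0.005
grip_force: 1.2
```

```bash
python3 - <<'E'
from h import *
s=ctrl.get_state();p=s["position"]-C;print(p@cx,p@cy,p[2],s["ft_force"])
for q in((-.04,.052),(-.035,.046)): rel(tcp(*q),down(YW+90))
E
```

```text
-0.0009724590220458544 -0.04553285391126249 0.05819460229201747 [ 1.21639757 -1.97905193  2.34694531]
travel [0.0055 0.0009 0.0062] turn [ 0.05  0.06 -0.28]
travel [0.0106 0.0009 0.0122] turn [ 0.05  0.06 -0.28]
```

Forces fit the lever being pushed along (about 3 N against a 0.10 N m pivot). On to the final press.

Call:
{"api": "step_arm", "payload": {
  "commands": [
    {"travel": [0.004,0.001,0.004],"turn": [0,0,0]},
    {"travel": [0.007,0.001,0.008],"turn": [0,0,0]},
    {"travel": [0.01,0.001,0.011],"turn": [0,0,0]},
    {"travel": [0.011,0.001,0.013],"turn": [0,0,0]}
  ]
}}

```text
time: 12.7
position: [0.5069, -0.3392, 0.0457]
tool_rot: [1.992, 2.428, 0.0]
ft_force: [0.2, -1.1, 2.2]
grip_width: 0.005
grip_force: 0.9
```

Call:
{"api": "step_arm", "payload": {
  "commands": [
    {"travel": [0.001,0,0.001],"turn": [0,0,0]},
    {"travel": [0.001,0,0.002],"turn": [0,0,0]},
    {"travel": [0.001,0,0.002],"turn": [0,0,0]}
  ]
}}

```text
time: 13.0
position: [0.5069, -0.3383, 0.044]
tool_rot: [1.992, 2.428, 0.001]
ft_force: [-0.4, 0.1, -0.0]
grip_width: -0.0
grip_force: 0.3
```

Call:
{"api": "step_arm", "payload": {
  "commands": [
    {"travel": [0,0,0.001],"turn": [0,0,0]},
    {"travel": [0,0,0.0015],"turn": [0,0,0]},
    {"travel": [0,0,0.0015],"turn": [0,0,0]}
  ]
}}

```text
time: 13.3
position: [0.5069, -0.3382, 0.0432]
tool_rot: [1.992, 2.428, 0.002]
ft_force: [-2.3, 1.1, 6.4]
grip_width: 0.004
grip_force: 3.0
```

Call:
{"api": "step_arm", "payload": {
  "commands": [
    {"travel": [0,0,0.001],"turn": [0,0,0]},
    {"travel": [0,0,0.0015],"turn": [0,0,0]},
    {"travel": [0,0,0.0015],"turn": [0,0,0]}
  ]
}}

```text
time: 13.6
position: [0.507, -0.3382, 0.043]
tool_rot: [1.992, 2.428, 0.003]
ft_force: [-3.9, 3.2, 14.2]
grip_width: 0.01
grip_force: 6.9
```

The lever stops firmly at the predicted height (TCP z 0.043, 14 N). I retreat upward and check numerically.

Call:
{"api": "step_arm", "payload": {
  "commands": [
    {"travel": [0,0,-0.03],"turn": [0,0,0]},
    {"travel": [0,0,-0.08],"turn": [0,0,0]},
    {"travel": [0,0,-0.13],"turn": [0,0,0]},
    {"travel": [0,0,-0.18],"turn": [0,0,0]},
    {"travel": [0,0,-0.2],"turn": [0,0,0]}
  ]
}}

```text
time: 14.1
position: [0.5082, -0.3395, 0.2465]
tool_rot: [1.987, 2.422, 0.004]
ft_force: [-0.1, 0.6, 0.6]
grip_width: 0.003
grip_force: 0.0
```

```bash
python3 - <<'E'
from h import *
s=ctrl.get_state();print(s["time"],s["position"],s["ft_force"])
im=ctrl.get_image("scene");o=cv2.imread("pics/scene0.png")[:,:,::-1]
g=lambda X:tuple(proj("scene",X).round().astype(int))
for nm,X in(("lever tip region",tcp(-.03,.052)),("grip",tcp(-.045,.052)),("old lever up",tcp(-.08,.095)),("strap mid",tcp(.04,.037)),("strap nr end",tcp(-.01,.037)),("old strap",tcp(.1,.15))):
    u,v=g(X);print(nm,u,v,im[v,u],o[v,u])
# lever: dark mask extents right end
H=cv2.cvtColor(im,cv2.COLOR_RGB2HSV)[:,:,2]
P=[proj("scene",tcp(-.018,z,x)).round(1) for z in(.052,.042) for x in(-.011,.011)];print("pred lever end",P)
sub=H[205:260,340:385];print("dark cols rows:",[(205+i,340+np.where(r<70)[0].min(),340+np.where(r<70)[0].max()) for i,r in enumerate(sub) if (r<70).any()])
def cen(I):
    h=cv2.cvtColor(np.ascontiguousarray(I),cv2.COLOR_RGB2HSV);m=cv2.inRange(h,(12,25,170),(35,120,255));w=np.zeros_like(m);w[225:270,305:362]=1;ys,xs=np.where((m>0)&(w>0));return xs.min(),xs.max(),ys.min(),ys.max(),len(xs)
print("slips",cen(o),cen(im))
d=np.abs(im.astype(int)-o).max(2)>60;d=cv2.morphologyEx(d.astype(np.uint8),cv2.MORPH_OPEN,np.ones((3,3)))
n,_,st,_=cv2.connectedComponentsWithStats(d);print(st[1:])
E
```

```text
14.1 [ 0.5082477  -0.33954089  0.24647235] [-0.07915561  0.63705319  0.56451772]
lever tip region 350 241 [44 43 43] [118 116  91]
grip 358 242 [46 44 44] [113 114  88]
old lever up 378 229 [113 115  86] [23 22 22]
strap mid 318 240 [232 226 222] [187 202 196]
strap nr end 340 244 [232 229 228] [246 240 223]
old strap 294 191 [183 177 159] [112 105 104]
pred lever end [array([343.9, 242.7]), array([345.6, 236.9]), array([343.4, 246.4]), array([345.1, 240.5])]
dark cols rows: [(238, np.int64(346), np.int64(346)), (239, np.int64(345), np.int64(351)), (240, np.int64(345), np.int64(356)), (241, np.int64(344), np.int64(360)), (242, np.int64(345), np.int64(369)), (243, np.int64(345), np.int64(377)), (244, np.int64(344), np.int64(377)), (245, np.int64(345), np.int64(377)), (246, np.int64(348), np.int64(377)), (247, np.int64(352), np.int64(376)), (248, np.int64(357), np.int64(376)), (249, np.int64(369), np.int64(376)), (250, np.int64(341), np.int64(376)), (251, np.int64(368), np.int64(369)), (252, np.int64(367), np.int64(374)), (253, np.int64(367), np.int64(375)), (254, np.int64(367), np.int64(375)), (255, np.int64(367), np.int64(375)), (256, np.int64(367), np.int64(375)), (257, np.int64(367), np.int64(374)), (258, np.int64(366), np.int64(374)), (259, np.int64(366), np.int64(374))]
slips (np.int64(316), np.int64(350), np.int64(241), np.int64(262), 162) (np.int64(309), np.int64(349), np.int64(235), np.int64(262), 179)
[[   0    0   41  198 5914]
 [ 358    0   25   44  465]
 [ 384   34   18    6   81]
 [ 403   37    5    3   15]
 [ 361   46   40    9  257]
 [ 342  115    5   18   76]
 [ 360  152   12    5   46]
 [ 291  187    4    9   34]
 [  28  197    3    3    9]
 [ 292  197   10   19   87]
 [   0  203    4    5   17]
 [  39  208   11    8   42]
 [  42  218   27   66  547]
 [ 373  225    9   17   93]
 [ 304  235    4    6   22]
 [ 344  239   17   10  137]
 [ 326  245   17    6   57]
 [   0  269   37   27  517]]
```

The lever end matches its predicted closed pixels (344–346, 238–246). The strap is level, and only the clamp and the arm have changed in the picture. I hand the job in.

```bash
python3 -c "
from bench import ctrl
print(ctrl.close_job())"
```

```text
the job is handed in; nothing more can be done
None
```

Clamp A is closed: strap flat on the slips, then lever fully down, and only clamp A and the arm differ in the scene-camera check; handed in at about 14 s, but I viewed 12 pictures against the limit of 10, and pressed the last 0.17 rad of strap with closed fingertips, not a finger's back.

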